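Find and press the concealed catch of the medicine lock box

ROBOT

A 6-joint arm with a two-finger parallel gripper is mounted at the origin on the work surface. World frame = base frame: x ahead of the robot, y to its left, z up, the work surface at z = 0. Lengths are in mm, angles in rad, forces in N, time in s.
With the tool pointing down it reaches from about 425 to 925 mm from the base axis. Payload 12.5 kg.
Tool frame: the origin (TCP) lies at the very end of the fingers, on their centre line; the grasp point (between the pads) lies arm.grip_depth behind it (arm.grip_depth is the distance from the TCP to the grasp point, in mm); z points along the fingers, x is the direction in which the jaws open and shut, and the axes are right-handed (so a half turn about z gives the same grasp; the last joint's range is limited). The gripper opens to 85 mm and grips with 20 to 120 N. Pads are 22 mm wide; open, the fingers measure 114 mm over their backs; the gripper's body (76 mm by 85 mm) begins 54 mm behind the grasp point. The pads swing forward as they close: fully open they stand 13 mm farther back than shut.
Start: joints at [1.069, 0.491, 1.559, -0, 1.092, -0.106], TCP at [240.951, 576.704, 231.327] pointing down, gripper open.
Joint ranges: [-3.1, 3.1], [-0.84, 2.19], [0.05, 2.79], [-1.13, 4.28], [0.06, 2.93], [-2.69, 2.69]. Speed limits (rad/s): [2.22, 2.22, 2.79, 3.14, 3.14, 3.14].

INTERFACE

Orientations are given as a unit quaternion [x, y, z, w].
In Python, from cell import arm gives the robot as it stands.
- The arm moves only by the shell command python3 -m crank 'ROWS' [FORCE]. ROWS is JSON, a list of rows, each a list of 7 numbers: the opening, from -1 (shut) to 1 (fully open), so that 0 is half open, then the shift along the world's x, y, z in cm, then the turn, a rotation vector about the world's x, y, z in rad. A call has 1 to 5 rows; each row is the pose to reach, as a shift and turn from the pose commanded when the call began; what a row does not reach only later rows make up. A row lasts 1/10 s, in which the tool goes at most 50 mm and 8.59 degrees, less where a joint would pass 70% of its speed; a pose out of reach is approached as far as the arm can. A call with a gripper value outside its range is refused whole. The fingers move at their own pace and stop on an object; FORCE is the grip in N (left out, the last holds). Time passes only in rows, so rows that repeat a pose let the fingers close. It gives the time, the measured TCP pose, the force and the opening at its end, in the units of the state.
- arm.sense(): the state, without advancing time (a new reading comes with each control period).
- arm.snapshot(name): name is "scene" or "side" or "wrist"; returns the picture (480x640x3 uint8, blue, green, red); there is no depth.
- arm.get_calibration(name): a dict with "vertical_fov" (degrees; the focal length in pixels is half the picture's height over the tangent of half this angle, whatever the lens; pixels are square), "cx", "cy" (the principal point, pixels), "R" (3x3) and "t" (3): a world point X has camera coordinates R X + t. Camera axes: x right, y down, z forward; pixel columns grow to the right and rows downward; lengths in mm; the calibration is good to about 2 mm. A picture is of the moment at which its call begins: read the wrist's pose just before it. get_calibration takes no time and is no camera call; for the wrist camera it gives the pose at the moment of the call.
- arm.close_job(): hands the job in, once; it reports no verdict.
The state is a dict: "clock": time; "qpos": joint angles; "dq": joint speeds; "effort": joint torques, N m; "tcp_pos": TCP position; "tcp_rot": TCP orientation; "contact_force": force on the tool from outside, world axes, zero at the start; "ft_torque": the same for the moment, N m; "finger_gap": finger opening in mm.
Only numpy, scipy, OpenCV 4.12 (cv2) and the standard library are available. Lean on these libraries where they do the work, as an engineer would, in place of code of your own. Each camera call takes 0.05 s, during which the arm holds its last target.

TASK

One of the four square plates set flush in the flat lid of the grey medicine lock box is its concealed catch; the other three look the same but are solid. Feel the plates lightly with closed fingertips, one after another, until one gives, press that one down so that the drawer springs out at the front by itself, then take the hand clear of the box. Never push hard on anything, and leave the things on and around the box standing where they are.

Things in the scene. Friction and masses are not known exactly. Their poses are not given: they have to be found in the camera images.
- lockbox: Grey steel box bolted down, 220 mm deep (its x), 290 wide (y), 95 high; origin: centre of its underside, z up; its -x side is the front, filled by a drawer without handle. Flat lid on top, with a row of four 51 mm square openings along y, each filled by a 48.5 mm bare metal plate, its top 2 mm below the lid. Three are rigid; one, changing from run to run, is the catch and sinks 6 mm.
- plate_a (a point): centre of the top face of the 1st plate (at its rest height, 93 mm above the table), the one at the box's +y end: 30 mm in front of the box's centre (box x = -30 mm), box y = +96 mm; axes as the box. It does not move when a plate sinks.
- plate_b (a point): the same for the 2nd plate, box y = +32 mm
- plate_c (a point): the same for the 3rd plate, box y = -32 mm
- plate_d (a point): the same for the 4th plate, box y = -96 mm
- catch (a joint): how far the catch plate is pushed down, 0 (rest) to 0.006 m (bottom); a spring pushes it back: it starts to move at about 2 N and is at the bottom at about 5 N. The drawer is freed at about 4 mm.
- drawer (a joint): how far the drawer has come out of the front (along the box's -x), 0 (latched shut; about 0.5 mm of play) to 0.060 m (open); once freed its own spring drives it fully out in about 1 s and it stays out. It cannot be opened without the catch.
- drawer_front (a point): middle of the upper edge of the drawer's front face, 81 mm above the table; moves with the drawer
- vial_carton: bystander: white paper carton with a green band, 45 x 85 x 36 mm, loose, standing on the rear half of the lock box's lid; origin: centre of its underside
- pill_jar: bystander: small capped jar, 38 mm across, 42 mm high, loose, standing on the rear half of the lock box's lid; origin: centre of its underside
- spray_bottle: bystander: green bottle with white cap, 52 mm across, 130 mm high, loose, on the table just beside the left (+y) end of the lock box; origin: centre of its underside
- tall_carton: bystander: white paper carton with a blue band, 50 x 60 mm, 110 mm high, loose, on the table just beside the right (-y) end of the lock box; origin: centre of its underside
- logger: bystander: flat white temperature logger with a dark display, 100 x 60 x 22 mm, loose on the table to the left; origin: centre of its underside
- tape_roll: bystander: roll of brown tape lying flat, 84 mm across, 40 mm high, loose on the table to the right; origin: centre of its underside

How it is judged (in metres and radians):
On the way, in this order (a step that is already met when the one before it is completed fails the run):
1. the catch plate is pressed down at least 3 mm (value of joint catch above 0.003 m), for 0.02 s.
2. the drawer has sprung out at least 50 mm (value of joint drawer above 0.05 m), for 0.2 s.
At the end, for the whole second after the job is handed in: The drawer is out at least 50 mm, the catch is released (within 1 mm of rest), and all six loose bystanders stand upright within 15 mm of where they were (value of joint drawer above 0.05 m and value of joint catch below 0.001 m and distance of each of vial_carton, pill_jar, spray_bottle, tall_carton, logger, tape_roll from where it was at the start of the episode below 0.015 m and angle between each of vial_carton, pill_jar, spray_bottle, tall_carton, logger, tape_roll's own z axis and vertical below 0.2 rad); the robot touches nothing.
It fails at once if something is pushed hard by the fingers (over 60 N) (contact force between the fingers and anything else above 60 N).
It fails at once if a bystander is shifted, lifted or carried more than 15 mm (distance of any of vial_carton, pill_jar, spray_bottle, tall_carton, logger, tape_roll from where it was at the start of the episode above 0.015 m).
It fails at once if a bystander is knocked over (angle between any of vial_carton, pill_jar, spray_bottle, tall_carton, logger, tape_roll's own z axis and vertical above 0.3 rad).
It also fails if it takes over 51 s, if anything falls off the work surface, if the arm or the gripper's body presses on something with over 40 N, if the wrist force passes 120 N, or if a joint passes its speed limit or range.

## Working session

There is one attempt and no reset: what is moved stays moved. The work goes in short steps, Python scripts to look and compute and a shell command to move; the robot and the scene stay as the last step left them, time stands still between calls to the robot, and variables do not carry over. Pictures are saved under pics/ and viewed, and the job is handed in when it is done.

```bash
ls; mkdir -p pics
python3 - <<'E'
from cell import arm
import cv2
for n in("scene","side","wrist"):
    c=arm.get_calibration(n); print(n,c)
    cv2.imwrite(f"pics/{n}0.png",arm.snapshot(n))
print(arm.sense(),arm.grip_depth)
E
```

```text
pics
scene {'vertical_fov': 48.069222144142884, 'cx': 322.47327770143477, 'cy': 245.8165177700543, 'R': array([[-0.24898447,  0.96849858, -0.00415182],
       [ 0.66123764,  0.16685757, -0.73138453],
       [-0.70765211, -0.18484873, -0.68195266]]), 't': array([ 137.79223581, -306.05978041, 1753.92367013])}
side {'vertical_fov': 50.24933000379326, 'cx': 318.73976540134066, 'cy': 249.043858796158, 'R': array([[ 0.80616187, -0.59126422, -0.02257596],
       [-0.33403535, -0.42328585, -0.8421695 ],
       [ 0.48838861,  0.68646611, -0.53874006]]), 't': array([-444.24000367,  273.06723975,  920.89585963])}
wrist {'vertical_fov': 70.20661998146812, 'cx': 319.668385115866, 'cy': 238.08669581656395, 'R': array([[ 0.38641904,  0.92232145, -0.00186161],
       [ 0.88151241, -0.36872627,  0.29491832],
       [ 0.27132307, -0.11560309, -0.95552065]]), 't': array([-624.02140971,  -38.24704404,  379.81714606])}
{'clock': 0.15, 'qpos': array([ 1.06940892e+00,  4.91434023e-01,  1.55929652e+00,  2.84022443e-05,
        1.09169140e+00, -1.05580633e-01]), 'dq': array([-0.00033842, -0.00266393,  0.00028732, -0.00053148,  0.00052308,
        0.00070548]), 'effort': array([ 2.10581631e-03, -6.18708873e+01, -2.61697483e+01, -3.44395505e-05,
        3.10249139e-03,  3.14319357e-05]), 'tcp_pos': array([240.85817337, 576.5592364 , 230.85840227]), 'tcp_rot': array([ 8.32335438e-01,  5.54272087e-01, -3.73261350e-04,  1.81014070e-04]), 'contact_force': array([-0.12305225,  0.16730106,  0.77227256]), 'ft_torque': array([0.02246573, 0.04236139, 0.06252617]), 'finger_gap': 85.1343273966867} 18.700000000000003
```

View pics/scene0.png

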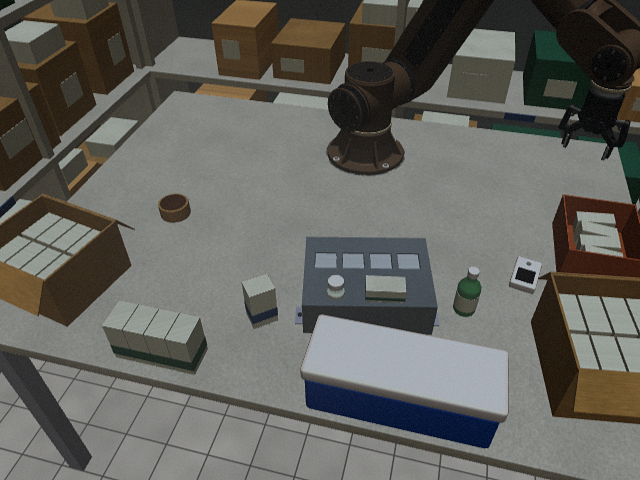

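View pics/side0.png

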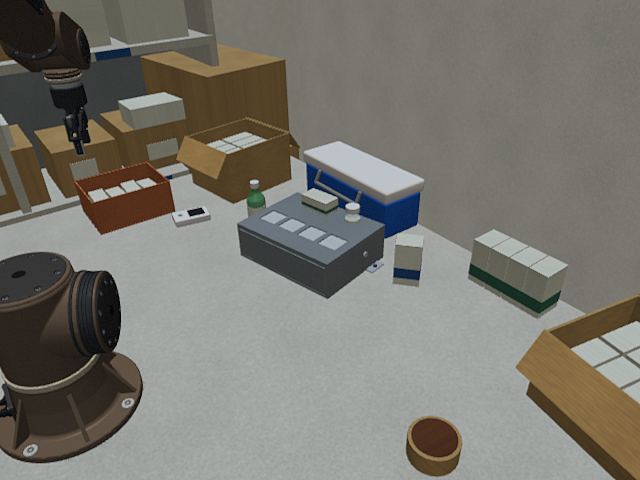

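View pics/wrist0.png

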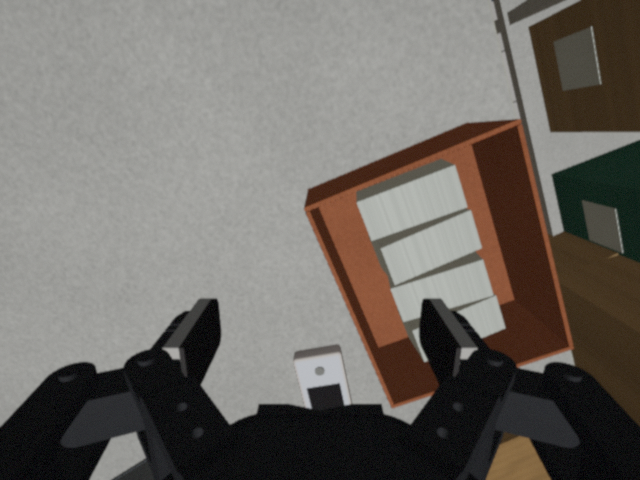

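The scene view shows the four plates at about (326,261), (353,261), (380,261) and (408,261). The side view shows them from (273,217) to (333,242). The jar and carton stand behind them. Next I'll measure the plates with masks.

```bash
cat > h.py <<'E'
import numpy as np,cv2
from cell import arm
def ray(n,uv,z,c=None):
    c=c or arm.get_calibration(n); f=240/np.tan(np.radians(c['vertical_fov']/2))
    R=np.array(c['R']);t=np.array(c['t']);C=-R.T@t
    d=R.T@np.array([(uv[0]-c['cx'])/f,(uv[1]-c['cy'])/f,1]); return C+d*(z-C[2])/d[2]
def proj(n,X):
    c=arm.get_calibration(n); f=240/np.tan(np.radians(c['vertical_fov']/2))
    p=np.array(c['R'])@X+c['t']; return p[:2]/p[2]*f+[c['cx'],c['cy']]
E
python3 - <<'E'
from h import *
for n,(x0,y0,x1,y1) in {"scene":(308,248,428,272),"side":(255,205,352,254)}.items():
    im=cv2.imread(f"pics/{n}0.png"); g=im[y0:y1,x0:x1].astype(int)
    gray=cv2.cvtColor(im[y0:y1,x0:x1],cv2.COLOR_BGR2GRAY)
    th,m=cv2.threshold(gray,0,255,cv2.THRESH_OTSU)
    k,l,s,c=cv2.connectedComponentsWithStats(m)
    for i in range(1,k):
        if s[i,4]>60: 
            uv=c[i]+[x0,y0]; print(n,s[i,4],uv.round(1),ray(n,uv,93).round(1))
# lid corners by hand
for n,p in (("scene",(306,238)),("scene",(426,238)),("side",(239,230)),("side",(326,268)),("side",(384,222))): print(n,p,ray(n,p,95).round(1))
E
```

```text
scene 298 [325.3 260.3] [611.2  22.   93. ]
scene 288 [352.8 260.6] [596.4  84.3  93. ]
scene 294 [380.4 260.7] [581.1 146.7  93. ]
scene 302 [407.8 261.1] [566.9 208.6  93. ]
side 183 [273.4 217.2] [562.7 205.   93. ]
side 198 [292.  225.1] [577.3 142.9  93. ]
side 216 [311.6 233.5] [591.7  80.5  93. ]
side 239 [332.4 242.2] [606.4  18.8  93. ]
scene (306, 238) [549.8 -41.9  95. ]
scene (426, 238) [478.5 240.6  95. ]
side (239, 230) [462.1 199.8  95. ]
side (326, 268) [530.5 -57.8  95. ]
side (384, 222) [760.2  12.1  95. ]
```

```bash
python3 -m crank '[[-1,3.2,-3.7,0,0,0,0.126],[-1,6.5,-7.4,0,0,0,0.252],[-1,9.7,-11.1,0,0,0,0.378],[-1,13,-14.8,0,0,0,0.504],[-1,16.2,-18.5,0,0,0,0.63]]' 20
python3 -m crank '[[-1,3.2,-3.7,0,0,0,0],[-1,6.5,-7.4,0,0,0,0],[-1,9.7,-11.1,0,0,0,0],[-1,13,-14.8,0,0,0,0],[-1,16.2,-18.5,0,0,0,0]]'
python3 -m crank '[[-1,0,0,0,0,0,0],[-1,0,0,0,0,0,0],[-1,0,0,0,0,0,0],[-1,0,0,0,0,0,0],[-1,0,0,0,0,0,0]]'
python3 - <<'E'
from h import *
for n in("scene","side","wrist"):
    cv2.imwrite(f"pics/{n}1.png",arm.snapshot(n))
c=arm.get_calibration("wrist");import pickle;pickle.dump(c,open("w1.pkl","wb"))
s=arm.sense();print(s)
for p in ((565,207,93),(579,145,93),(594,82,93),(609,20.5,93)): print(proj("wrist",np.array(p)))
E
```

```text
clock: 0.65
tcp_pos: [403.9, 390.1, 231.3]
tcp_rot: [0.618, 0.787, -0.0, -0.0]
contact_force: [0.9, -0.2, -0.4]
finger_gap: 12.5
clock: 1.15
tcp_pos: [566.0, 204.9, 231.3]
tcp_rot: [0.62, 0.785, -0.0, -0.0]
contact_force: [0.4, 0.4, -0.2]
finger_gap: 0.2
clock: 1.65
tcp_pos: [564.4, 207.7, 231.5]
tcp_rot: [0.619, 0.785, 0.0, -0.0]
contact_force: [-0.0, 0.3, -0.3]
finger_gap: -0.0
{'clock': 1.8, 'qpos': array([ 2.41988853e-01,  4.57128075e-01,  1.61876108e+00,  1.51789922e-04,
        1.06554215e+00, -1.56398997e+00]), 'dq': array([-0.00618213,  0.00252585, -0.00034917, -0.00194485,  0.00056836,
       -0.00315015]), 'effort': array([ 8.88288184e-02, -5.91153574e+01, -2.57017976e+01,  2.02205600e-03,
        7.25910522e-04,  2.20698697e-03]), 'tcp_pos': array([564.64171986, 207.28072942, 231.45327329]), 'tcp_rot': array([ 6.19294342e-01,  7.85158906e-01,  1.04455433e-04, -2.89980306e-06]), 'contact_force': array([-0.28133393, -0.43105285, -0.35713708]), 'ft_torque': array([ 0.02381394, -0.03485907,  0.03119896]), 'finger_gap': 0.31946352180838666}
[320.04269678 225.46850976]
[245.2735846  224.57712204]
[169.10903249 224.52769366]
[ 94.76134925 224.87452364]
```

View pics/wrist1.png

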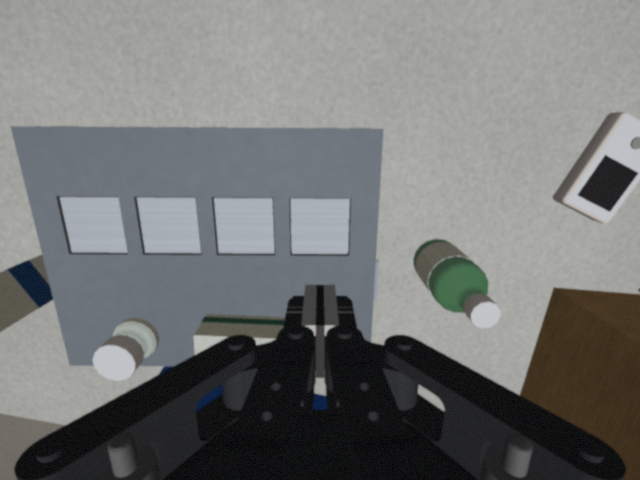

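View pics/side1.png

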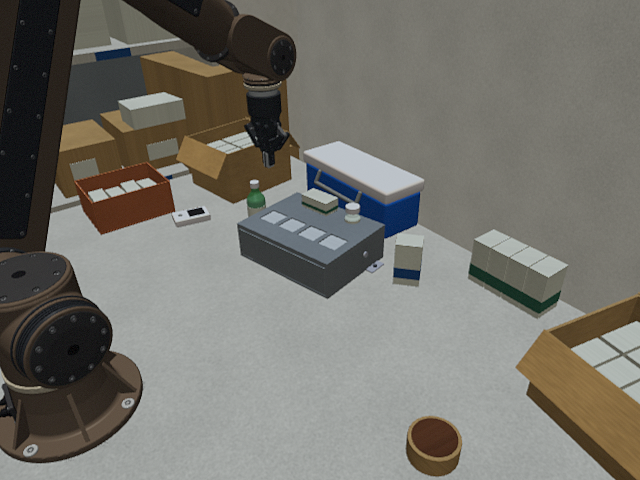

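Run:
```python
import cv2
im=cv2.imread("pics/side1.png")[80:300,180:440]; cv2.imwrite("pics/crop1.png",cv2.resize(im,None,fx=2.7,fy=2.7,interpolation=cv2.INTER_CUBIC))
from h import *
print(proj("side",np.array([564.6,207.3,231.4])),proj("side",np.array([564.6,207.3,268.4])))
```

```text
[269.48188053 165.52957824] [268.30185103 150.78372435]
```

View pics/crop1.png

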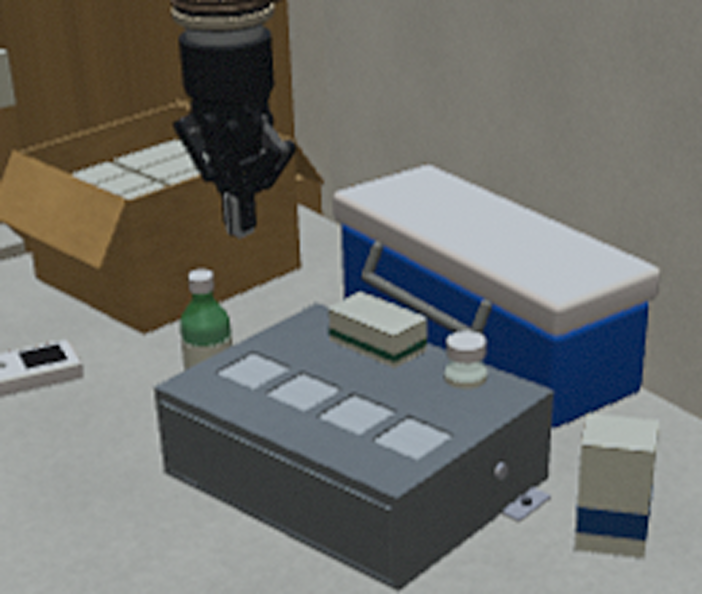

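The wrist view shows the plates at (320,225), (244,225), (168,225) and (94,225), which is where I predicted them to within a pixel, and the jaw axis is aligned with the row. The linkage only widens about 50 mm above the tip, so it clears the bystanders. I'll go down on plate a.

```bash
python3 -m crank '[[-1,0,0,-4,0,0,0],[-1,0,0,-8,0,0,0],[-1,0,0,-11,0,0,0],[-1,0,0,-12.8,0,0,0],[-1,0,0,-13.0,0,0,0]]'
python3 -m crank '[[-1,0,0,0,0,0,0],[-1,0,0,0,0,0,0],[-1,0,0,0,0,0,0]]'
python3 -m crank '[[-1,0,0,-0.2,0,0,0],[-1,0,0,-0.4,0,0,0],[-1,0,0,-0.5,0,0,0],[-1,0,0,-0.5,0,0,0]]'
python3 -m crank '[[-1,0,0,-0.1,0,0,0],[-1,0,0,-0.1,0,0,0]]'
```

```text
clock: 2.3
tcp_pos: [563.9, 206.7, 99.1]
tcp_rot: [0.62, 0.785, -0.001, -0.001]
contact_force: [0.1, 0.3, 0.7]
finger_gap: -0.3
clock: 2.6
tcp_pos: [565.4, 206.9, 102.6]
tcp_rot: [0.62, 0.785, 0.001, 0.001]
contact_force: [-0.4, 0.2, -0.1]
finger_gap: 0.1
clock: 3.0
tcp_pos: [564.9, 206.7, 96.2]
tcp_rot: [0.62, 0.785, -0.0, -0.0]
contact_force: [-1.2, 0.3, 0.2]
finger_gap: -0.2
clock: 3.2
tcp_pos: [564.9, 206.7, 95.2]
tcp_rot: [0.62, 0.785, -0.0, -0.0]
contact_force: [-0.8, 0.6, 0.9]
finger_gap: 0.5
```

```bash
python3 -m crank '[[-1,0,0,-0.1,0,0,0],[-1,0,0,-0.1,0,0,0]]'|sed -n '2p;4p'
python3 -m crank '[[-1,0,0,-0.1,0,0,0],[-1,0,0,-0.1,0,0,0]]'|sed -n '2p;4p'
python3 -m crank '[[-1,0,0,-0.1,0,0,0],[-1,0,0,-0.1,0,0,0]]'|sed -n '2p;4p'
```

```text
tcp_pos: [564.9, 206.7, 94.2]
contact_force: [-0.9, 0.1, -0.4]
tcp_pos: [564.9, 206.7, 93.2]
contact_force: [0.4, -0.0, 0.9]
tcp_pos: [565.0, 206.7, 93.1]
contact_force: [-2.7, -0.6, 8.2]
```

Plate a is solid: 8 N with no movement. I'll move to plate b.

```bash
python3 -m crank '[[-1,0,0,1.2,0,0,0],[-1,0.5,-2.2,1.2,0,0,0],[-1,1,-4.2,1.2,0,0,0],[-1,1.4,-5.7,1.2,0,0,0],[-1,1.47,-6.2,1.2,0,0,0]]'|sed -n '2p;4p'
python3 -m crank '[[-1,0,0,-0.3,0,0,0],[-1,0,0,-0.6,0,0,0],[-1,0,0,-0.9,0,0,0],[-1,0,0,-1.0,0,0,0],[-1,0,0,-1.0,0,0,0]]'|sed -n '2p;4p'
python3 -m crank '[[-1,0,0,-0.1,0,0,0],[-1,0,0,-0.1,0,0,0]]'|sed -n '2p;4p'
python3 -m crank '[[-1,0,0,-0.1,0,0,0],[-1,0,0,-0.1,0,0,0]]'|sed -n '2p;4p'
```

```text
tcp_pos: [580.2, 143.5, 104.7]
contact_force: [1.0, 0.5, 0.2]
tcp_pos: [579.4, 145.1, 94.0]
contact_force: [1.0, -0.1, 0.3]
tcp_pos: [579.6, 144.8, 93.3]
contact_force: [0.4, -0.8, 0.1]
tcp_pos: [579.7, 144.8, 92.6]
contact_force: [-0.4, 0.1, 3.5]
```

```bash
python3 -m crank '[[-1,0,0,-0.1,0,0,0],[-1,0,0,-0.1,0,0,0],[-1,0,0,-0.1,0,0,0]]'|sed -n '2p;4p'
```

```text
tcp_pos: [579.7, 144.8, 91.6]
contact_force: [-1.7, 0.6, 6.1]
```

```bash
python3 -m crank '[[-1,0,0,-0.1,0,0,0],[-1,0,0,-0.1,0,0,0],[-1,0,0,-0.1,0,0,0]]'|sed -n '2p;4p'
python3 -c "
from h import *
s=arm.sense();print(s['tcp_pos'],s['contact_force'],s['ft_torque'])"
```

```text
tcp_pos: [579.7, 144.7, 90.5]
contact_force: [-1.9, 1.2, 5.6]
[579.74273224 144.73533452  90.51914318] [-1.89306518  1.21294764  5.58227424] [0.13855147 0.2054882  0.01494819]
```

Plate b gives: the tip follows the command down and the force stays near 5–6 N. I'll press on gently.

```bash
python3 -m crank '[[-1,0,0,-0.1,0,0,0],[-1,0,0,-0.1,0,0,0]]'|sed -n '2p;4p'
python3 -m crank '[[-1,0,0,-0.1,0,0,0],[-1,0,0,-0.1,0,0,0]]'|sed -n '2p;4p'
python3 -m crank '[[-1,0,0,-0.1,0,0,0],[-1,0,0,-0.1,0,0,0]]'|sed -n '2p;4p'
```

```text
tcp_pos: [579.7, 144.7, 89.2]
contact_force: [0.1, -0.6, -0.8]
tcp_pos: [579.8, 144.7, 88.3]
contact_force: [-1.3, -0.4, 5.0]
tcp_pos: [579.7, 144.7, 87.3]
contact_force: [0.5, 0.7, 4.6]
```

Run:
```python
from h import *
im=arm.snapshot("side");cv2.imwrite("pics/crop2.png",cv2.resize(im[80:300,180:440],None,fx=2.7,fy=2.7,interpolation=cv2.INTER_CUBIC))
```

```text
(no output)
```

View pics/crop2.png

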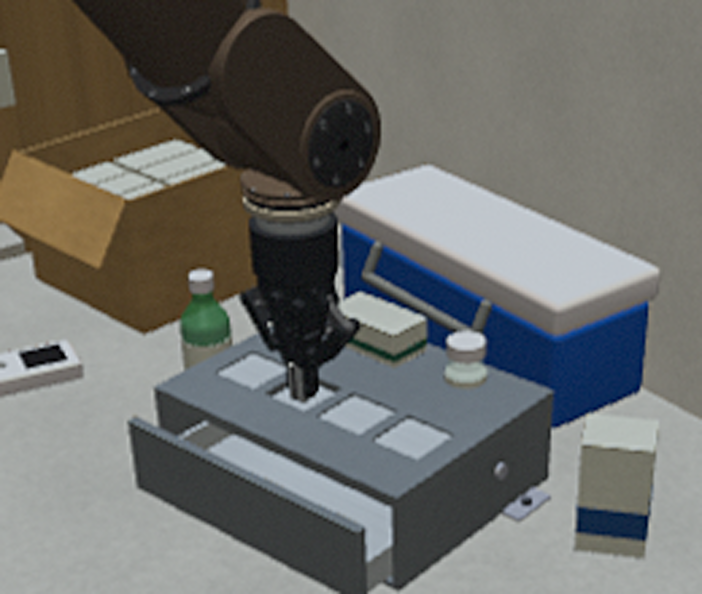

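The drawer is springing out, and I can see its front panel well ahead of the box. I'll lift straight up and clear.

```bash
python3 -m crank '[[-1,0,0,0.2,0,0,0],[-1,0,0,0.8,0,0,0],[-1,0,0,2.5,0,0,0],[-1,0,0,5,0,0,0],[-1,0,0,8,0,0,0]]'|sed -n '2p;4p'
python3 -m crank '[[-1,0,0,4,0,0,0],[-1,0,0,7,0,0,0],[-1,0,0,9,0,0,0],[-1,0,0,9.5,0,0,0],[-1,0,0,9.5,0,0,0]]'|sed -n '2p;4p'
python3 -m crank '[[-1,0,0,0,0,0,0],[-1,0,0,0,0,0,0],[-1,0,0,0,0,0,0],[-1,0,0,0,0,0,0],[-1,0,0,0,0,0,0]]'
python3 - <<'E'
from h import *
im=arm.snapshot("side");cv2.imwrite("pics/side3.png",im)
cv2.imwrite("pics/crop3.png",cv2.resize(im[80:300,180:440],None,fx=2.7,fy=2.7,interpolation=cv2.INTER_CUBIC))
cv2.imwrite("pics/scene3.png",arm.snapshot("scene"))
c,x=np.array([579.5,144.8,81]),np.array([.973,.23,0])
f=np.array([616,120.6,81])-110*x
print("drawer_front shut/open px", proj("side",f)," ",proj("side",f-60*x))
a,b=cv2.imread("pics/side0.png"),im
for nm,(x0,y0,x1,y1) in dict(carton=(298,186,340,214),jar=(342,200,364,222),bottle=(244,176,268,218),tall=(390,230,428,288),logger=(168,204,214,226),tape=(400,410,466,478)).items():
    print(nm,np.abs(a[y0:y1,x0:x1].astype(int)-b[y0:y1,x0:x1]).mean().round(2),np.round(cv2.phaseCorrelate(*[cv2.cvtColor(i[y0:y1,x0:x1],cv2.COLOR_BGR2GRAY).astype(np.float32) for i in(a,b)])[0],2))
E
```

```text
tcp_pos: [578.9, 144.6, 167.5]
contact_force: [1.2, 0.7, -0.1]
tcp_pos: [579.5, 144.7, 262.4]
contact_force: [0.7, -0.5, 0.1]
clock: 7.95
tcp_pos: [579.6, 144.7, 262.0]
tcp_rot: [0.62, 0.785, -0.0, -0.0]
contact_force: [0.3, 0.1, -0.7]
finger_gap: -0.0
drawer_front shut/open px [279.17121316 246.68032831]   [260.60386284 257.84833341]
carton 1.34 [0.46 0.03]
jar 1.33 [-0.04 -0.02]
bottle 1.4 [-0.01  0.5 ]
tall 1.24 [0.01 0.05]
logger 1.17 [-0.03  0.04]
tape 1.43 [-0.01  0.  ]
```

View pics/crop3.png

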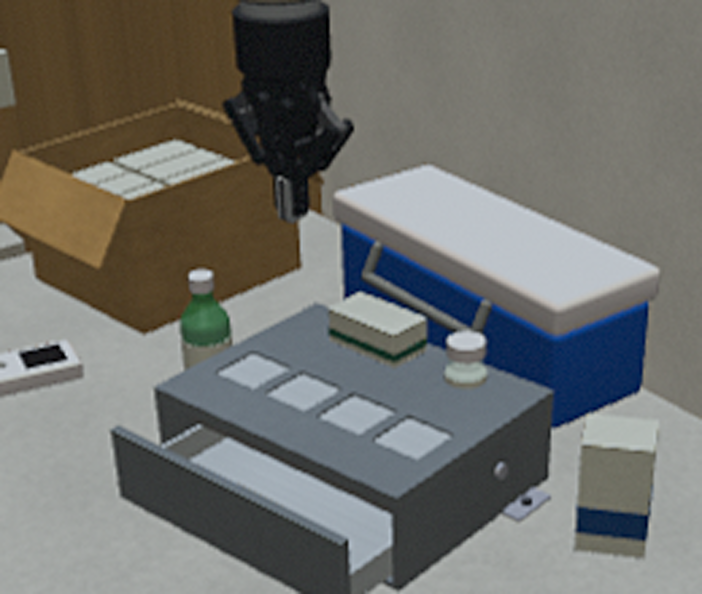

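View pics/scene3.png

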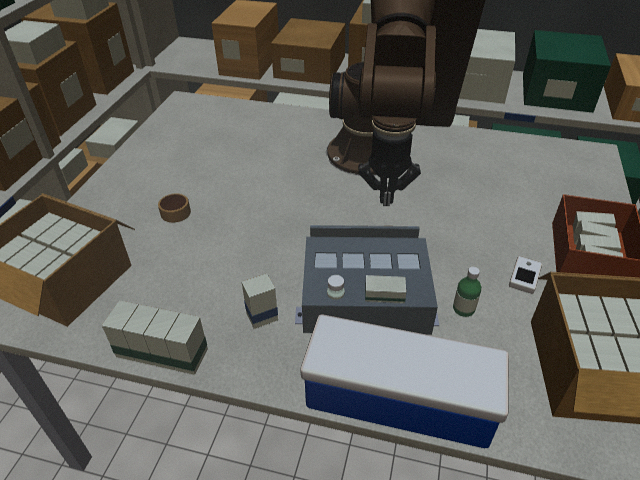

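Run:
```python
from h import *
x=np.array([.973,.23,0]);o=np.array([616,120.6,81])
for n,p in(("side",(180+114/2.7,80+430/2.7)),("side",(180+349/2.7,80+541/2.7)),("scene",(310,227)),("scene",(418,227))):
    q=ray(n,p,81); print(n,q.round(1),"box x",((q-o)@x).round(1))
```

```text
side [419.5 208.3  81. ] box x -171.1
side [487.3 -56.3  81. ] box x -165.9
scene [492.7 -47.8  81. ] box x -158.7
scene [426.1 216.3  81. ] box x -162.8
```

```bash
python3 -m crank '[[-1,0,0,0,0,0,0],[-1,0,0,0,0,0,0],[-1,0,0,0,0,0,0],[-1,0,0,0,0,0,0],[-1,0,0,0,0,0,0]]'|sed -n '1,2p;4p'
python3 - <<'E'
from h import *
im=arm.snapshot("side"); a=cv2.imread("pics/side3.png")
print(np.abs(a[225:310,215:330].astype(int)-im[225:310,215:330]).mean())
x=np.array([.973,.23,0]);o=np.array([616,120.6,81])
# lid front upper corners read from crop3, z=95
for p in((156,388),(400,497)):
    q=ray("side",(180+p[0]/2.7,80+p[1]/2.7),95);print(q.round(1),((q-o)@x).round(1))
E
```

```text
clock: 8.55
tcp_pos: [579.7, 144.7, 262.3]
contact_force: [0.3, -0.1, 0.2]
1.0728388746803068
[474.6 228.8  95. ] -112.7
[543.  -48.8  95. ] -110.0
```

```bash
python3 -c "
from cell import arm
print(arm.close_job())"
```

```text
the job is handed in; nothing more can be done
None
```

The drawer is open and the job is handed in. The catch was plate b, the second plate from the +y end. I don't have the verdict, since handing in doesn't report one.

- **Feeling the plates:** Plate a was solid, showing about 8 N with no movement. Plate b gave way, so I pressed it down slowly to about 5.7 mm. The highest force I read was about 6 N, though one reading on the way down was about -0.8 N, out of line with the others. I did not need to touch plates c and d.
- **Drawer:** It sprang out by itself. In the side view its front edge is about 57 mm ahead of the lid's front edge, and it was not moving between the last two pictures. The scene view gave only 49–53 mm uncorrected. The same view put the lid's front edge about 8 mm too far back, and allowing for that gives 57–61 mm.
- **Hand:** I lifted it straight up about 175 mm, and the force reading there is about zero.
- **Catch release:** I didn't measure this directly, but plate b looks level with the others again in the last picture.
- **Bystanders:** Comparing the side pictures from before and after, all six stand upright and moved by no more than half a pixel, which is about the image noise.

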